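Line up the tea-table tins by height

TASK

Line up the four storage tins on the serving board in order of height, one standing upright in the middle of each round white mat: the tallest on the mat next to the bread basket, then shorter and shorter, with the shortest next to the water jug. Do not tip any tin over on the way, and let go of them all at the end.

Things in the scene. Friction and masses are not known exactly. Their poses are not given: they have to be found in the camera images.
- tin_blue_center (a point): The blue storage tin: an upright closed cylinder, diameter 50 mm, 135 mm tall, with a blue lid, a steel disc on its top and a pale paper band round its lower half; about 260 g (varies by up to 30 %). It stands on the table (z = 0). The point is its centre on its axis, half-way up, 67.5 mm above its underside and 67.5 mm below its top; z is its axis, up at the start. Grip it across the diameter near the top, where the gripper's body stays clear of the lid.
- tin_green_center (a point): The green storage tin: an upright closed cylinder, diameter 50 mm, 110 mm tall, with a green lid, a steel disc on its top and a pale paper band round its lower half; about 220 g (varies by up to 30 %). It stands on the table (z = 0). The point is its centre on its axis, half-way up, 55 mm above its underside and 55 mm below its top; z is its axis, up at the start. Grip it across the diameter near the top, where the gripper's body stays clear of the lid.
- tin_red_center (a point): The red storage tin: an upright closed cylinder, diameter 50 mm, 85 mm tall, with a red lid, a steel disc on its top and a pale paper band round its lower half; about 180 g (varies by up to 30 %). It stands on the table (z = 0). The point is its centre on its axis, half-way up, 42.5 mm above its underside and 42.5 mm below its top; z is its axis, up at the start. Grip it across the diameter near the top, where the gripper's body stays clear of the lid.
- tin_yellow_center (a point): The yellow storage tin: an upright closed cylinder, diameter 50 mm, 60 mm tall, with a yellow lid, a steel disc on its top and a pale paper band round its lower half; about 140 g (varies by up to 30 %). It stands on the table (z = 0). The point is its centre on its axis, half-way up, 30 mm above its underside and 30 mm below its top; z is its axis, up at the start. Grip it across the diameter near the top, where the gripper's body stays clear of the lid.
- mat_1: Mat 1 of four equal round white mats, counted from the robot's left (+y) to its right: diameter 78 mm, 3 mm thick, fixed on a dark wooden serving board (100 x 430 x 10 mm, fixed), so its top is 13 mm above the table. The mats stand in a straight row 110 mm apart, roughly across the robot's front; the row's place and angle change. Origin: centre of its underside, 10 mm above the table; z up, y along the row towards the robot's left.
- mat_2: Mat 2 of four equal round white mats, counted from the robot's left (+y) to its right: diameter 78 mm, 3 mm thick, fixed on a dark wooden serving board (100 x 430 x 10 mm, fixed), so its top is 13 mm above the table. The mats stand in a straight row 110 mm apart, roughly across the robot's front; the row's place and angle change. Origin: centre of its underside, 10 mm above the table; z up, y along the row towards the robot's left.
- mat_3: Mat 3 of four equal round white mats, counted from the robot's left (+y) to its right: diameter 78 mm, 3 mm thick, fixed on a dark wooden serving board (100 x 430 x 10 mm, fixed), so its top is 13 mm above the table. The mats stand in a straight row 110 mm apart, roughly across the robot's front; the row's place and angle change. Origin: centre of its underside, 10 mm above the table; z up, y along the row towards the robot's left.
- mat_4: Mat 4 of four equal round white mats, counted from the robot's left (+y) to its right: diameter 78 mm, 3 mm thick, fixed on a dark wooden serving board (100 x 430 x 10 mm, fixed), so its top is 13 mm above the table. The mats stand in a straight row 110 mm apart, roughly across the robot's front; the row's place and angle change. Origin: centre of its underside, 10 mm above the table; z up, y along the row towards the robot's left.
- basket: The small wicker bread basket, 110 mm (x, away from the robot) x 100 mm (along the row) and 65 mm high, filled with bread cubes, with a hoop handle reaching 150 mm high over its middle; fixed. It stands just off one end of the board, either end, 130 mm from the centre of the end mat; a metal water jug (130 mm high, fixed) stands likewise off the other end. Origin: centre of its underside, on the table; z up.
Mind the look-alikes: they are no part of the job. What is shaped like the part that bears tin_blue_center but orange is not meant.

How it is judged (in metres and radians):
At the end, for the whole second after the job is handed in: Each tin stands on its own mat, in falling height from the basket end to the jug end (blue 135, green 110, red 85, yellow 60 mm): axis within 15 mm of the mat's centre, height within 6 mm of standing on the mat, tilted less than 0.1 rad, at rest (under 0.02 m/s) (((horizontal distance between basket and mat_1 below 0.2 m and horizontal distance between tin_blue_center and mat_1 below 0.015 m and z of tin_blue_center in the frame of mat_1 between 0.0645 and 0.0765 m and horizontal distance between tin_green_center and mat_2 below 0.015 m and z of tin_green_center in the frame of mat_2 between 0.052 and 0.064 m and horizontal distance between tin_red_center and mat_3 below 0.015 m and z of tin_red_center in the frame of mat_3 between 0.0395 and 0.0515 m and horizontal distance between tin_yellow_center and mat_4 below 0.015 m and z of tin_yellow_center in the frame of mat_4 between 0.027 and 0.039 m) or (horizontal distance between basket and mat_4 below 0.2 m and horizontal distance between tin_blue_center and mat_4 below 0.015 m and z of tin_blue_center in the frame of mat_4 between 0.0645 and 0.0765 m and horizontal distance between tin_green_center and mat_3 below 0.015 m and z of tin_green_center in the frame of mat_3 between 0.052 and 0.064 m and horizontal distance between tin_red_center and mat_2 below 0.015 m and z of tin_red_center in the frame of mat_2 between 0.0395 and 0.0515 m and horizontal distance between tin_yellow_center and mat_1 below 0.015 m and z of tin_yellow_center in the frame of mat_1 between 0.027 and 0.039 m)) and angle between each of tin_blue_center, tin_green_center, tin_red_center, tin_yellow_center's own z axis and vertical below 0.1 rad and linear speed of each of tin_blue, tin_green, tin_red, tin_yellow below 0.02 m/s); the robot touches nothing.
It fails at once if the blue tin is tipped over (more than 0.6 rad) (angle between tin_blue_center's own z axis and vertical above 0.6 rad).
It fails at once if the green tin is tipped over (more than 0.6 rad) (angle between tin_green_center's own z axis and vertical above 0.6 rad).
It fails at once if the red tin is tipped over (more than 0.6 rad) (angle between tin_red_center's own z axis and vertical above 0.6 rad).
It fails at once if the yellow tin is tipped over (more than 0.6 rad) (angle between tin_yellow_center's own z axis and vertical above 0.6 rad).
It also fails if it takes over 86 s, if anything falls off the work surface, if the arm or the gripper's body presses on something with over 40 N, if the wrist force passes 120 N, or if a joint passes its speed limit or range.

ROBOT

A 6-joint arm with a two-finger parallel gripper is mounted at the origin on the work surface. World frame = base frame: x ahead of the robot, y to its left, z up, the work surface at z = 0. Lengths are in m, angles in degrees, forces in N, time in s.
With the tool pointing down it reaches from about 0.35 to 0.875 m from the base axis. Payload 4.2 kg.
Tool frame: the origin (TCP) lies midway between the tips of the shut fingers; the grasp point (between the pads) lies 19 mm behind it; z points along the fingers, y is the direction in which the jaws open and shut (so a half turn about z gives the same grasp; the last joint's range is limited). The gripper opens to 87 mm and grips with 3 to 60 N. Pads are 19 mm wide; open, the fingers measure 117 mm over their backs; the gripper's body (75 mm by 190 mm) begins 51 mm behind the grasp point.
Start: joints at [79.103, 22.042, 0.453, 0, -68.411, -14.817], TCP at [0.271, 0.563, 0.188] pointing down, gripper open.
Joint ranges: [-179.83, 179.83], [-69.29, 118.12], [-61.27, 80.66], [-181.25, 117.63], [-171.15, -9.14], [-177.46, 177.46]. Speed limits (degrees/s): [159.86, 159.86, 180, 180, 180, 180].

INTERFACE

Orientations are given as a 3x3 rotation matrix whose columns are the frame's x, y, z axes.
In Python, from station import r gives the robot as it stands.
- The arm moves only by the tool carry_out, never from a script. Its argument "steps" is a list of rows, each a list of 2 entries, a list of its own where there are three numbers: the shift along the tool's x, y, z in cm, then the turn about the tool's z in degrees. In form: [[[x, y, z], twist], ...]. A call has 1 to 20 rows; each row is the pose to reach, as a shift and turn from the pose measured when the call began, along the tool's axes at that moment; what a row does not reach only later rows make up. A row lasts 1/10 s, in which the tool goes at most 50 mm and 8.59 degrees, less where a joint would pass 70% of its speed; a pose out of reach is approached as far as the arm can. A call with a gripper value outside its range is refused whole. "gripper" is the gripper's target within -1 to 1 (fully open at 1, half-way at 0, shut at -1), set as the call begins (left out, the last holds). The fingers move at their own pace and stop on an object; the grip force is fixed at half the most. Time passes only in rows, so rows that repeat a pose let the fingers close. It gives the time, the measured TCP pose, the force and the opening at its end, in the units of the state.
- r.sense(): the state, without advancing time (a new reading comes with each control period).
- r.capture(name): name is "scene" or "top" or "wrist"; returns the picture (400x640x3 uint8, red, green, blue); there is no depth.
- r.calibration(name): a dict with "camera_matrix" (3x3 intrinsics, pixels), "world_from_camera" (4x4, takes a point from camera to world coordinates). Camera axes: x right, y up, looking along -z (the intrinsics and any distortion apply to the point x, -y, -z); pixel columns grow to the right and rows downward; lengths in m; the calibration is good to about 2 mm. A picture is of the moment at which its call begins: read the wrist's pose just before it. calibration takes no time and is no camera call; for the wrist camera it gives the pose at the moment of the call.
- r.finish_job(): hands the job in, once; it reports no verdict.
Trained networks look in the newest picture that a camera, given by its name, has taken for a name from the list of things; names that differ only in an ending like _2 or _b are one class to them, and where a whole thing is asked for, a point or a joint stands for the part that bears it (a point fixed in the world has none). Each returns a list of dicts, best first, with "confidence" (0 to 1); they miss things now and then, are a little off and sometimes report something else, mostly with a low value. They report only what shows in the picture. A call takes as long as a camera call. They do not tell look-alikes from the thing itself.
- r.cut_out(camera, target): "pixels" (400x640 bool, what is visible of it).
- r.place_of(camera, target): "centre" ([x, y, z] in m, in world coordinates, good to about 4 mm: a listed point, or the origin of a listed thing).
The state is a dict: "time_s": time; "joints": joint angles; "joint_velocities": joint speeds; "effort": joint torques, N m; "tcp_pos": TCP position; "ee_rot": TCP orientation; "wrist_force": force on the tool from outside, world axes, zero at the start; "moment": the same for the moment, N m; "gripper_width": opening from 0.0 (shut) to 1.0 (fully open).
Only numpy, scipy, OpenCV 4.12 (cv2) and the standard library are available. Lean on these libraries where they do the work, as an engineer would, in place of code of your own. Each camera call takes 0.05 s, during which the arm holds its last target. There are 200 camera calls.

## Working session

There is one attempt and no reset: what is moved stays moved. The work goes in short steps, Python scripts to look and compute and a tool call to move; the robot and the scene stay as the last step left them, time stands still between calls to the robot, and variables do not carry over. Pictures are saved under pics/ and viewed, about 12 in all and at most 16, crops included, and the job is handed in when it is done.

Besides the shell and the picture viewer there is one more tool, called in YAML: its name, and indented under it one key for each argument. carry_out: Moves the arm, as the interface text tells. Its arguments: {"type":"object","properties":{"steps":{"type":"array","items":{"type":"array"}},"gripper":{"type":"number"}},"required":["steps"]}

```bash
mkdir -p pics
cat > look.py <<'E'
from station import r
import cv2,numpy as np
names=['tin_blue_center','tin_green_center','tin_red_center','tin_yellow_center','mat_1','basket']
for c in ['scene','top']:
    im=r.capture(c); cv2.imwrite(f'pics/{c}0.png',im[:,:,::-1])
    for n in names:
        print(c,n,[(np.round(d['centre'],3).tolist(),round(d['confidence'],2)) for d in r.place_of(c,n)])
s=r.sense();print(s['time_s'],s['tcp_pos'],s['ee_rot'],s['gripper_width'],s['joints'])
E
python3 look.py
```

```text
scene tin_blue_center [([0.34, -0.166, 0.066], 0.91), ([0.456, -0.194, 0.067], 0.84)]
scene tin_green_center [([0.403, 0.311, 0.056], 0.65)]
scene tin_red_center [([0.432, 0.06, 0.046], 0.87), ([0.623, 0.075, 0.012], 0.23)]
scene tin_yellow_center [([0.431, -0.315, 0.029], 0.84), ([0.616, -0.034, 0.011], 0.34)]
scene mat_1 [([0.62, 0.076, 0.011], 0.95), ([0.633, 0.179, 0.01], 0.8), ([0.598, -0.146, 0.005], 0.75), ([0.614, -0.036, 0.01], 0.74)]
scene basket [([0.585, -0.273, -0.001], 0.59)]
top tin_blue_center [([0.458, -0.192, 0.063], 0.97), ([0.34, -0.168, 0.066], 0.66)]
top tin_green_center [([0.404, 0.312, 0.055], 0.58)]
top tin_red_center [([0.432, 0.063, 0.044], 0.77)]
top tin_yellow_center [([0.428, -0.322, 0.028], 0.61)]
top mat_1 [([0.599, -0.144, 0.01], 0.97), ([0.614, -0.034, 0.008], 0.91), ([0.638, 0.182, 0.01], 0.87), ([0.624, 0.074, 0.011], 0.68), ([0.588, -0.278, 0.001], 0.57)]
top basket [([0.59, -0.277, 0.002], 0.9)]
0.7 [0.27114393 0.56308398 0.18836509] [[ 9.00976736e-01 -4.33867400e-01  4.86416714e-06]
 [-4.33867400e-01 -9.00976736e-01 -4.92116734e-06]
 [ 6.51763551e-06  2.32345374e-06 -1.00000000e+00]] 0.997793948472039 [ 7.91025052e+01  2.20398036e+01  4.51796135e-01  3.51642109e-04
 -6.84122167e+01 -1.48158812e+01]
```

View pics/scene0.png

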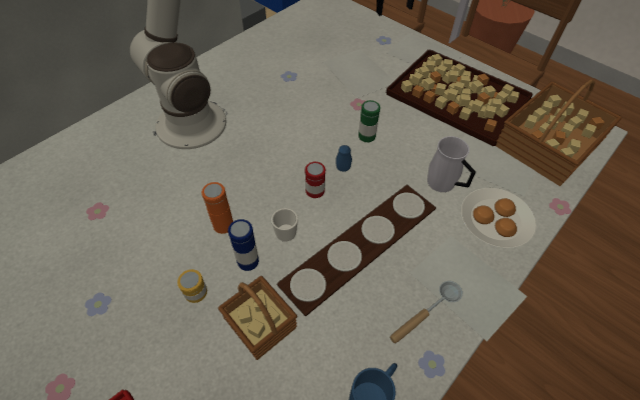

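View pics/top0.png

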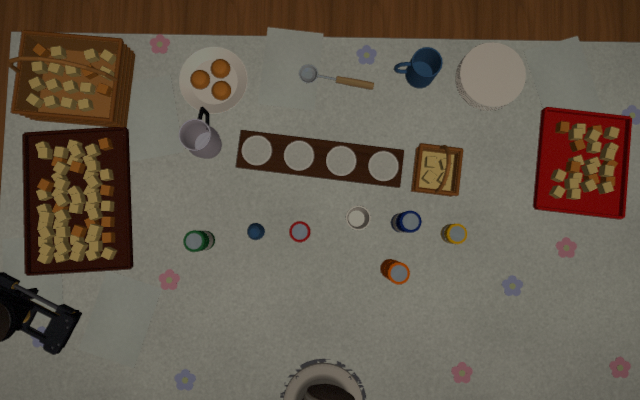

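Two cylinders could be taken for the blue tin:
- The blue one is at scene (243,245) and top (407,222).
- The orange one is at scene (217,208) and top (398,271). It is the look-alike.

The small blue shaker at scene (344,158) is not a tin. The bread basket is at the −y end (scene (258,316)), so blue goes on mat_4, green on mat_3, red on mat_2 and yellow on mat_1.

```bash
cat > h.py <<'E'
from station import r
import cv2,numpy as np
def toplane(cam,uv,z):
    c=r.calibration(cam);K=np.array(c['camera_matrix']);T=np.array(c['world_from_camera'])
    p=np.linalg.inv(K)@[uv[0],uv[1],1]; d=T[:3,:3]@[p[0],-p[1],-p[2]]
    o=T[:3,3]; return (o+d*(z-o[2])/d[2])[:2]
def go(x,y,z,yaw=None):   # shift/turn to a TCP target; yaw = heading of tool -y, deg
    s=r.sense();R=np.array(s['ee_rot']);p=np.array(s['tcp_pos'])
    d=R.T@(np.array([x,y,z])-p)*100
    now=np.degrees(np.arctan2(-R[1,1],-R[0,1]))
    tw=0 if yaw is None else -((yaw-now+180)%360-180)
    print('t',s['time_s'],'shift',np.round(d,2),'twist',round(tw,1),'yaw',round(now,1))
E
cat > m.py <<'E'
from h import *
for cam in ['top','scene']:
    r.capture(cam); P=[]
    for d in r.cut_out(cam,'mat_1')[:5]:
        m=d['pixels'].astype(np.uint8); v,u=np.nonzero(m); P.append(toplane(cam,(u.mean(),v.mean()),.013)); print(cam,m.sum(),round(d['confidence'],2),np.round(P[-1],4))
im=cv2.imread('pics/scene0.png')[160:300,160:310]
cv2.imwrite('pics/crop.png',cv2.resize(im,None,fx=4,fy=4,interpolation=2))
go(.403,.311,.25,-6.5)
E
python3 m.py
```

```text
top 716 0.97 [ 0.6137 -0.0335]
top 645 0.91 [0.6249 0.0751]
top 705 0.9 [0.6367 0.1843]
top 682 0.73 [ 0.6033 -0.143 ]
scene 832 0.91 [ 0.614  -0.0377]
scene 597 0.84 [0.638  0.1788]
scene 714 0.68 [0.627  0.0712]
scene 910 0.68 [ 0.6026 -0.1476]
scene 715 0.29 [ 0.4209 -0.3184]
t 0.9 shift [22.82 16.99 -6.17] twist 70.8 yaw 64.3
```

View pics/crop.png

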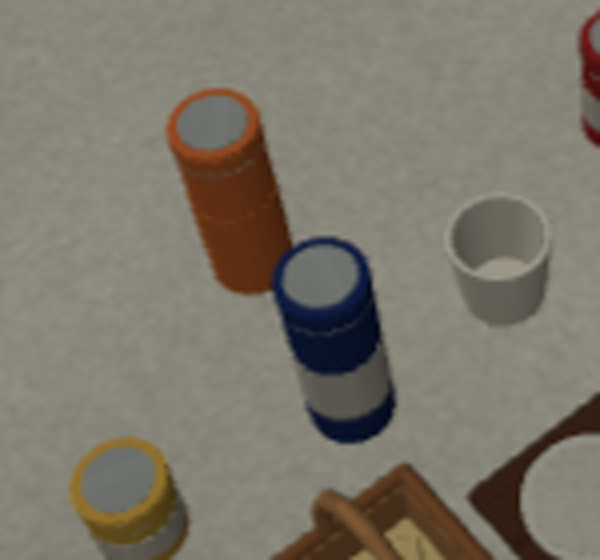

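The crop confirms it: the blue tin, with its pale band, is at crop (335,330). The orange one at (230,190) has no band. I'll start with the green tin, stopping above it for a close look.

carry_out:
  steps:
    - [[22.8,17,-6.2],70]
    - [[22.8,17,-6.2],70]
    - [[22.8,17,-6.2],70]
    - [[22.8,17,-6.2],70]
    - [[22.8,17,-6.2],70]
    - [[22.8,17,-6.2],70]
    - [[22.8,17,-6.2],70]
    - [[22.8,17,-6.2],70]
    - [[22.8,17,-6.2],70]
    - [[22.8,17,-6.2],70]
    - [[22.8,17,-6.2],70]
    - [[22.8,17,-6.2],70]
  gripper: 1

```text
time_s: 2.1
tcp_pos: [0.4026, 0.3113, 0.2502]
ee_rot: [[-0.098, -0.995, -0.0], [-0.995, 0.098, -0.0], [0.0, 0.0, -1.0]]
wrist_force: [0.5, 0.1, 0.1]
gripper_width: 1.002
```

```bash
cat > near.py <<'E'
import sys
from h import *
n=sys.argv[1]; 
cv2.imwrite(f'pics/w_{n}.png',r.capture('wrist')[:,:,::-1])
for d in r.place_of('wrist',f'tin_{n}_center'): print(np.round(d['centre'],4),round(d['confidence'],2))
s=r.sense(); print(np.round(s['tcp_pos'],4), s['wrist_force'])
E
python3 near.py green; python3 -c "
from h import *
go(.404,.3115,.078,-6)"
```

```text
[0.4029 0.3103 0.0563] 0.71
[0.4027 0.3112 0.2503] [-0.0491337  -0.48876527 -1.16960359]
t 2.2 shift [-0.04 -0.13 17.23] twist 0.4 yaw -5.6
```

View pics/w_green.png

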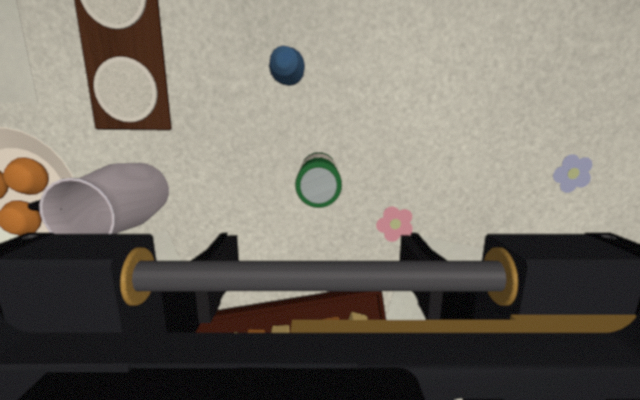

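The wrist view shows the green tin at (319,185), centred between the fingers. Its estimate is (0.403, 0.311), so the grasp is on target. Next I descend and grip.

carry_out:
  steps:
    - [[0,0,5],0]
    - [[0,0,9],0]
    - [[0,0,12],0]
    - [[0,0,14.5],0]
    - [[0,0,16.5],0]
    - [[0,0,17.2],0]
    - [[0,0,17.2],0]

```text
time_s: 2.9
tcp_pos: [0.4024, 0.3109, 0.0775]
ee_rot: [[-0.098, -0.995, -0.001], [-0.995, 0.098, -0.002], [0.002, 0.001, -1.0]]
wrist_force: [0.1, 1.1, 0.8]
gripper_width: 1.001
```

carry_out:
  steps:
    - [[0,0,0],0]
    - [[0,0,0],0]
    - [[0,0,0],0]
    - [[0,0,0],0]
    - [[0,0,0],0]
    - [[0,0,0],0]
    - [[0,0,0],0]
    - [[0,0,0],0]
  gripper: -1

```text
time_s: 3.7
tcp_pos: [0.4024, 0.3109, 0.0775]
ee_rot: [[-0.098, -0.995, -0.001], [-0.995, 0.098, -0.002], [0.002, 0.001, -1.0]]
wrist_force: [0.2, -0.7, -0.6]
gripper_width: 0.355
```

```bash
python3 -c "
from h import *
go(.6138,-.0356,.078+.015,-6)"
```

```text
t 3.7 shift [ 32.42 -24.43  -1.5 ] twist 0.4 yaw -5.6
```

The width is 0.355, but a 50 mm tin should give about 0.57. I'll hold to see whether the fingers have settled.

carry_out:
  steps:
    - [[0,0,0],0]
    - [[0,0,0],0]
    - [[0,0,0],0]

```text
time_s: 4.0
tcp_pos: [0.4024, 0.3109, 0.0775]
ee_rot: [[-0.098, -0.995, -0.001], [-0.995, 0.098, -0.002], [0.002, 0.001, -1.0]]
wrist_force: [-0.2, 0.6, 0.3]
gripper_width: 0.082
```

```bash
python3 -c "
from h import *
cv2.imwrite('pics/grip_g.png',r.capture('wrist')[:,:,::-1])
cv2.imwrite('pics/s1.png',r.capture('scene')[:,:,::-1])"
```

```text
(no output)
```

View pics/grip_g.png

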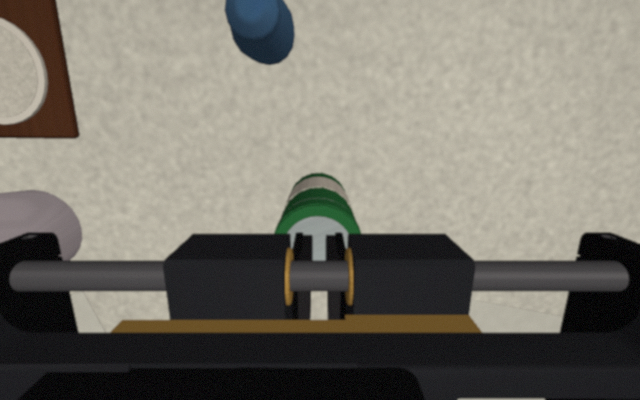

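```bash
python3 -c "
from h import *
for c in ['top','scene','wrist']:
    im=r.capture(c); print(c,[(np.round(d['centre'],4).tolist(),round(d['confidence'],2)) for d in r.place_of(c,'tin_green_center')])
c=r.calibration('wrist');print(np.round(c['world_from_camera'],3),np.round(c['camera_matrix'],1)); s=r.sense(); print(s['gripper_width'],s['tcp_pos'])
T=np.array(c['world_from_camera']);K=np.array(c['camera_matrix'])
for n,P in dict(tcp=s['tcp_pos'],grasp=np.array(s['tcp_pos'])+[0,0,.019],tintop=[.403,.311,.11]).items():
    q=np.linalg.inv(T)@np.r_[P,1];q=K@[q[0],-q[1],-q[2]];print(n,q[:2]/q[2])
im=cv2.imread('pics/s1.png')[60:220,280:480]
cv2.imwrite('pics/s1c.png',cv2.resize(im,None,fx=4,fy=4,interpolation=2)[:600])
"
```

```text
top [([0.4043, 0.3096, 0.0534], 0.47)]
scene [([0.4065, 0.3121, 0.0576], 0.87)]
wrist []
[[-0.995 -0.095 -0.023  0.397]
 [ 0.098 -0.963 -0.251  0.241]
 [ 0.002 -0.252  0.968  0.273]
 [ 0.     0.     0.     1.   ]] [[322.9   0.  318.7]
 [  0.  322.9 203.6]
 [  0.    0.    1. ]]
0.01055662586901559 [0.40239382 0.31085002 0.07753631]
tcp [320.87101017 232.79246585]
grasp [321.13505474 243.8523281 ]
tintop [320.27128459 253.45188891]
```

View pics/s1c.png

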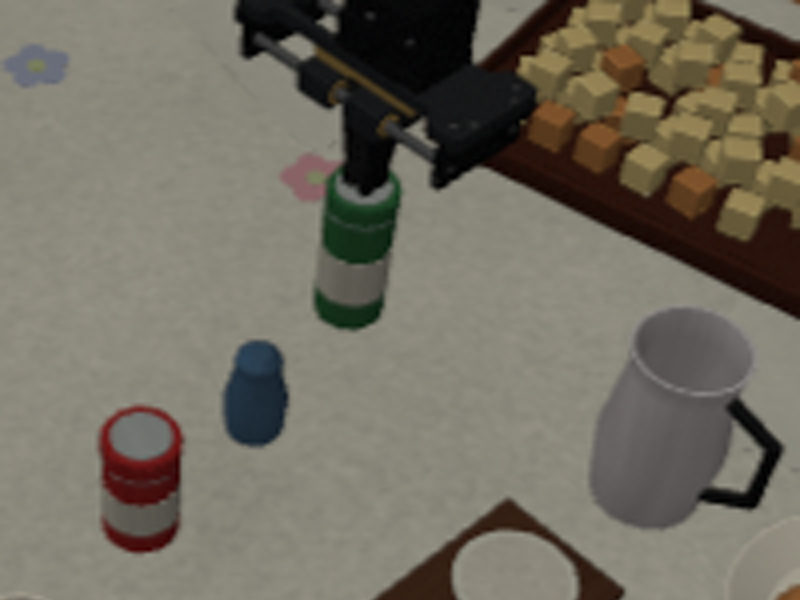

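The fingers have closed above the lid or in front of it, with no contact force, and the tin has not moved. The reported TCP height and the real fingertips seem to disagree. I'll lift and compare the projected TCP with the picture.

carry_out:
  steps:
    - [[0,0,-3],0]
    - [[0,0,-7],0]
    - [[0,0,-10],0]
    - [[0,0,-10],0]

```text
time_s: 4.8
tcp_pos: [0.4047, 0.3134, 0.1825]
ee_rot: [[-0.097, -0.995, 0.006], [-0.995, 0.097, 0.006], [-0.006, -0.005, -1.0]]
wrist_force: [-0.2, 0.1, 0.7]
gripper_width: 0.004
```

```bash
python3 -c "
from h import *
s=r.sense(); p=np.array(s['tcp_pos']); im=r.capture('scene')[:,:,::-1].copy()
c=r.calibration('scene');T=np.array(c['world_from_camera']);K=np.array(c['camera_matrix'])
def pr(P):
    q=np.linalg.inv(T)@np.r_[P,1];q=K@[q[0],-q[1],-q[2]];return q[:2]/q[2]
a=pr(p);print(p,a,'tintop',pr([.404,.311,.11]),'tin bottom',pr([.404,.311,0]), 'tcp+3,+4cm',pr(p+[0,0,.03]),pr(p+[0,0,.04]))
im=cv2.resize(im[40:160,300:440],None,fx=5,fy=5,interpolation=2)
for P,col in [(p,(0,0,255)),(p+[0,0,.019],(255,0,255)),(p+[0,0,.04],(255,255,0)),([.404,.311,.11],(0,255,255))]:
    u=(pr(np.array(P))-[300,40])*5; cv2.drawMarker(im,tuple(int(x) for x in u),col,0,14,1)
cv2.imwrite('pics/s2c.png',im)
cv2.imwrite('pics/w2.png',r.capture('wrist')[:,:,::-1])
"
```

```text
[0.40473789 0.31342006 0.18247833] [374.90739763  83.06236181] tintop [371.0180143  105.73211389] tin bottom [366.91764341 135.64022253] tcp+3,+4cm [376.29122403  73.09728157] [376.76647671  69.67493672]
```

View pics/s2c.png

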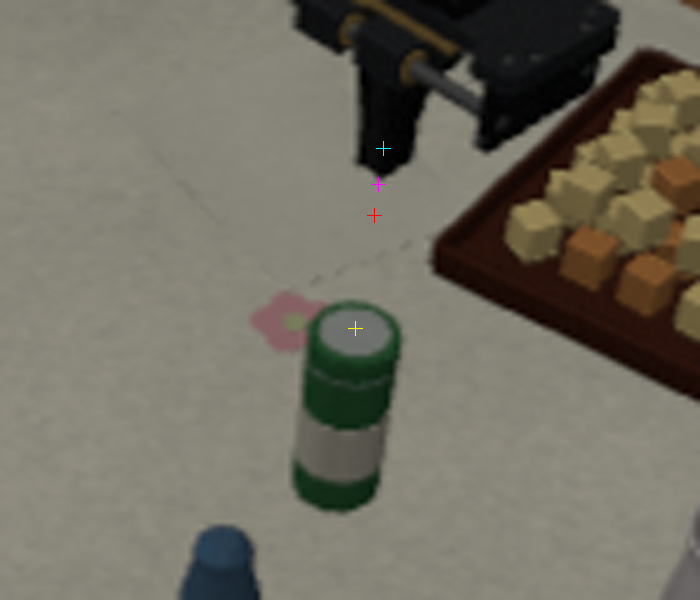

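The real fingertips (crop (383,172)) project about 31 mm above the reported TCP (red mark at (374,215)). The wrist view gives h≈31 mm too. So the reported TCP lies about 32 mm too far down along the tool, while x and y agree. I'll allow for this from now on: reported z = wanted tip z − 0.032.

carry_out:
  steps:
    - [[0,0,0],0]
    - [[0,0,0],0]
    - [[0,0,0],0]
    - [[0,0,0],0]
    - [[0,0,0],0]
    - [[0,0,0],0]
    - [[0,0,0],0]
    - [[0,0,0],0]
    - [[0,0,0],0]
    - [[0,0,0],0]
    - [[0,0,0],0]
    - [[0,0,0],0]
  gripper: 1

```text
time_s: 6.1
tcp_pos: [0.4024, 0.3112, 0.178]
ee_rot: [[-0.098, -0.995, -0.001], [-0.995, 0.098, -0.001], [0.001, 0.001, -1.0]]
wrist_force: [0.2, -0.3, -0.1]
gripper_width: 0.97
```

```bash
python3 -c "
from h import *
go(.404,.311,.048,-6)"
```

```text
t 6.1 shift [-0.   -0.17 13.  ] twist 0.4 yaw -5.6
```

carry_out:
  steps:
    - [[0,0,4],0]
    - [[0,-0.1,7],0]
    - [[0,-0.1,9.5],0]
    - [[0,-0.1,11.5],0]
    - [[0,-0.1,12.5],0]
    - [[0,-0.1,13],0]
    - [[0,-0.1,13],0]
    - [[0,-0.1,13],0]

```text
time_s: 6.9
tcp_pos: [0.4038, 0.3118, 0.0489]
ee_rot: [[-0.098, -0.995, 0.001], [-0.995, 0.098, 0.001], [-0.001, -0.0, -1.0]]
wrist_force: [0.0, -0.1, 0.2]
gripper_width: 0.998
```

carry_out:
  steps:
    - [[0,0,0],0]
    - [[0,0,0],0]
    - [[0,0,0],0]
    - [[0,0,0],0]
    - [[0,0,0],0]
    - [[0,0,0],0]
    - [[0,0,0],0]
    - [[0,0,0],0]
    - [[0,0,0],0]
  gripper: -1

```text
time_s: 7.8
tcp_pos: [0.4037, 0.3117, 0.0489]
ee_rot: [[-0.098, -0.995, 0.0], [-0.995, 0.098, 0.001], [-0.001, -0.0, -1.0]]
wrist_force: [-0.6, 0.2, 0.8]
gripper_width: 0.563
```

```bash
python3 -c "
from h import *
cv2.imwrite('pics/grip2.png',r.capture('wrist')[:,:,::-1])
go(.6138,-.0356,.048+.014,-6)"
```

```text
t 7.85 shift [ 32.51 -24.3   -1.33] twist 0.4 yaw -5.6
```

The width is 0.563, so the green tin is held. Now I lift it and carry it to above mat_3.

carry_out:
  steps:
    - [[0,0,-3],0]
    - [[0,0,-7],0]
    - [[0,0,-10],0]
    - [[2,-1.5,-11],0]
    - [[5,-4,-11],0]
    - [[9,-7,-11],0]
    - [[13,-10,-11],0]
    - [[17,-13,-11],0]
    - [[21,-16,-11],0]
    - [[25,-19,-11],0]
    - [[28.5,-21.5,-11],0]
    - [[31,-23.2,-11],0]
    - [[32.5,-24.3,-11],0.4]
    - [[32.5,-24.3,-11],0.4]
    - [[32.5,-24.3,-11],0.4]

```text
time_s: 9.35
tcp_pos: [0.6131, -0.0358, 0.1576]
ee_rot: [[-0.106, -0.994, -0.002], [-0.994, 0.106, 0.001], [-0.001, 0.002, -1.0]]
wrist_force: [0.0, -0.4, -1.7]
gripper_width: 0.567
```

```bash
python3 -c "
from h import *
cv2.imwrite('pics/w3.png',r.capture('wrist')[:,:,::-1])
print(r.sense()['gripper_width'],[(np.round(d['centre'],4),round(d['confidence'],2)) for d in r.place_of('wrist','mat_1')])
go(.6138,-.0356,.048+.0145,-6)"
```

```text
0.5653162193922164 [(array([ 0.6172, -0.0385,  0.0105]), 0.9), (array([ 0.6016, -0.1446,  0.0082]), 0.88)]
t 9.45 shift [ 0.08 -0.08  9.58] twist 0.0 yaw -6.0
```

View pics/w3.png

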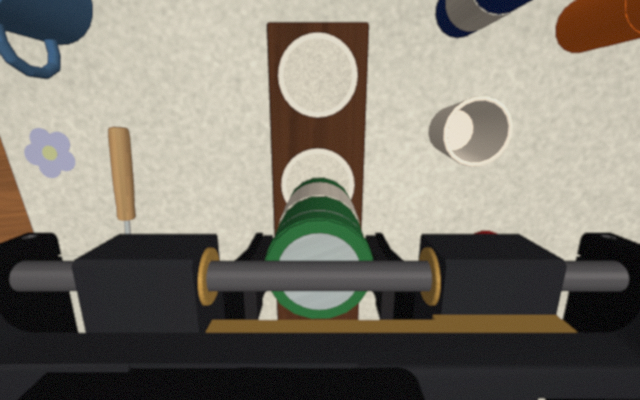

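The wrist view shows the green tin upright at (320,270), with mat_3 directly below at (318,180). I lower it and let go.

carry_out:
  steps:
    - [[0,0,3],0]
    - [[0.1,-0.1,6],0]
    - [[0.1,-0.1,8],0]
    - [[0.1,-0.1,9],0]
    - [[0.1,-0.1,9.4],0]
    - [[0.1,-0.1,9.6],0]
    - [[0.1,-0.1,9.6],0]
    - [[0.1,-0.1,9.6],0]

```text
time_s: 10.25
tcp_pos: [0.6147, -0.0356, 0.0634]
ee_rot: [[-0.104, -0.995, 0.002], [-0.995, 0.104, 0.001], [-0.001, -0.001, -1.0]]
wrist_force: [-0.6, -0.8, -1.5]
gripper_width: 0.563
```

carry_out:
  steps:
    - [[0,0,0],0]
    - [[0,0,0],0]
    - [[0,0,0],0]
    - [[0,0,0],0]
    - [[0,0,0],0]
    - [[0,0,0],0]
    - [[0,0,-1],0]
    - [[0,0,-3],0]
    - [[0,0,-7],0]
    - [[0,0,-11],0]
    - [[0,0,-14],0]
    - [[0,0,-14],0]
  gripper: 1

```text
time_s: 11.45
tcp_pos: [0.6177, -0.0359, 0.2103]
ee_rot: [[-0.103, -0.995, 0.014], [-0.995, 0.103, 0.002], [-0.003, -0.014, -1.0]]
wrist_force: [-0.2, -0.1, 1.0]
gripper_width: 1.001
```

```bash
python3 -c "
from h import *
for c in ['top','scene']:
    r.capture(c); print(c,[(np.round(d['centre'],4).tolist(),round(d['confidence'],2)) for d in r.place_of(c,'tin_green_center')])
go(.432,.0615,.20,-6)"
```

```text
top []
scene [([0.6168, -0.0346, 0.0716], 0.91), ([0.6362, 0.1784, 0.0107], 0.4)]
t 11.65 shift [-7.8  19.08  0.27] twist 0.0 yaw -6.0
```

Green is standing on mat_3. Next is red.

carry_out:
  steps:
    - [[-2,5,0],0]
    - [[-4,9,0],0]
    - [[-6,13,0],0]
    - [[-7.2,17,0],0]
    - [[-7.8,19.1,0],0]
    - [[-7.8,19.1,0],0]
    - [[-7.8,19.1,0],0]
    - [[-7.8,19.1,0],0]

```text
time_s: 12.45
tcp_pos: [0.4324, 0.0614, 0.2022]
ee_rot: [[-0.104, -0.995, -0.002], [-0.995, 0.104, 0.001], [-0.001, 0.002, -1.0]]
wrist_force: [-0.3, -0.3, 0.0]
gripper_width: 1.0
```

```bash
python3 near.py red; python3 -c "
from h import *
go(.432,.062,.055-.032,-6)"
```

```text
[ 0.6137 -0.0369  0.0664] 0.6
[0.4324 0.0612 0.2021] [-0.47188846  0.67597204  0.45491688]
t 12.55 shift [-0.06  0.02 17.91] twist -0.0 yaw -6.0
```

carry_out:
  steps:
    - [[0,0,5],0]
    - [[0,0,9.5],0]
    - [[0,0,13],0]
    - [[0,0,15.5],0]
    - [[0,0,17],0]
    - [[0,0,17.8],0]
    - [[0,0,17.8],0]
    - [[0,0,17.8],0]

```text
time_s: 13.35
tcp_pos: [0.433, 0.0615, 0.0245]
ee_rot: [[-0.105, -0.994, -0.001], [-0.994, 0.105, 0.001], [-0.001, 0.001, -1.0]]
wrist_force: [0.5, -0.3, -0.5]
gripper_width: 1.002
```

carry_out:
  steps:
    - [[0,0,0],0]
    - [[0,0,0],0]
    - [[0,0,0],0]
    - [[0,0,0],0]
    - [[0,0,0],0]
    - [[0,0,0],0]
    - [[0,0,0],0]
    - [[0,0,0],0]
    - [[0,0,0],0]
  gripper: -1

```text
time_s: 14.25
tcp_pos: [0.4324, 0.0612, 0.0245]
ee_rot: [[-0.105, -0.994, -0.002], [-0.994, 0.105, 0.0], [-0.0, 0.002, -1.0]]
wrist_force: [-2.9, 0.4, 3.5]
gripper_width: 0.566
```

```bash
python3 -c "
from h import *
p=r.sense()['tcp_pos'];go(.626,.0732,p[2]+.014,-6)"
```

```text
t 14.25 shift [ -3.23 -19.13  -1.44] twist -0.0 yaw -6.0
```

carry_out:
  steps:
    - [[0,0,-3],0]
    - [[0,0,-6],0]
    - [[-0.5,-2,-8],0]
    - [[-1,-5,-8],0]
    - [[-1.5,-9,-8],0]
    - [[-2.2,-13,-8],0]
    - [[-2.8,-16.5,-8],0]
    - [[-3.2,-18.5,-8],0]
    - [[-3.2,-19.1,-8],0]
    - [[-3.2,-19.1,-8],0]
    - [[-3.2,-19.1,-8],0]

```text
time_s: 15.35
tcp_pos: [0.6247, 0.0727, 0.1035]
ee_rot: [[-0.106, -0.994, -0.004], [-0.994, 0.106, 0.0], [0.0, 0.004, -1.0]]
wrist_force: [0.2, 0.0, -2.0]
gripper_width: 0.57
```

```bash
python3 -c "
from h import *
r.capture('wrist');print(r.sense()['gripper_width'],[(np.round(d['centre'],4),round(d['confidence'],2)) for d in r.place_of('wrist','tin_red_center')])
go(.626,.0732,.0245+.0135,-6)"
```

```text
0.5667621388607252 []
t 15.45 shift [-0.04 -0.14  6.62] twist -0.0 yaw -6.0
```

carry_out:
  steps:
    - [[0,-0.1,2],0]
    - [[0,-0.1,4],0]
    - [[0,-0.1,5.4],0]
    - [[0,-0.1,6.2],0]
    - [[0,-0.1,6.5],0]
    - [[0,-0.1,6.7],0]
    - [[0,-0.1,6.7],0]
    - [[0,-0.1,6.7],0]

```text
time_s: 16.25
tcp_pos: [0.6262, 0.073, 0.038]
ee_rot: [[-0.105, -0.994, -0.001], [-0.994, 0.105, 0.001], [-0.001, 0.001, -1.0]]
wrist_force: [-0.6, 0.2, -0.9]
gripper_width: 0.57
```

carry_out:
  steps:
    - [[0,0,0],0]
    - [[0,0,0],0]
    - [[0,0,0],0]
    - [[0,0,0],0]
    - [[0,0,0],0]
    - [[0,0,0],0]
    - [[0,0,-1],0]
    - [[0,0,-3],0]
    - [[0,0,-7],0]
    - [[0,0,-12],0]
    - [[0,0,-17],0]
    - [[0,0,-20],0]
    - [[0,0,-20],0]
  gripper: 1

```text
time_s: 17.55
tcp_pos: [0.6293, 0.0731, 0.2456]
ee_rot: [[-0.104, -0.994, 0.012], [-0.995, 0.104, 0.004], [-0.005, -0.012, -1.0]]
wrist_force: [0.4, 0.1, -0.1]
gripper_width: 0.998
```

```bash
python3 -c "
from h import *
for c in ['top','scene']:
    r.capture(c)
    for n in ['green','red','blue','yellow']:print(c,n,[(np.round(d['centre'],4).tolist(),round(d['confidence'],2)) for d in r.place_of(c,f'tin_{n}_center')])
go(.457,-.193,.235,-6)"
```

```text
top green [([0.6155, -0.0357, 0.0651], 0.92)]
top red []
top blue [([0.4579, -0.194, 0.0647], 0.85), ([0.3386, -0.1663, 0.064], 0.75)]
top yellow [([0.4302, -0.3194, 0.0291], 0.64)]
scene green [([0.615, -0.0356, 0.0734], 0.83)]
scene red [([0.6268, 0.0733, 0.0567], 0.57)]
scene blue [([0.458, -0.1935, 0.0662], 0.97), ([0.3423, -0.1658, 0.0678], 0.76)]
scene yellow [([0.4294, -0.3175, 0.0315], 0.62)]
t 18.05 shift [28.2  14.03  0.24] twist -0.0 yaw -6.0
```

Both are in place. Next is blue.

carry_out:
  steps:
    - [[4,2,0],0]
    - [[8,4,0],0]
    - [[12,6,0],0]
    - [[16,8,0],0]
    - [[20,10,0],0]
    - [[24,12,0],0]
    - [[27,13.5,0],0]
    - [[28.2,14,0],0]
    - [[28.2,14,0],0]
    - [[28.2,14,0],0]

```text
time_s: 19.05
tcp_pos: [0.4578, -0.1928, 0.2374]
ee_rot: [[-0.105, -0.994, -0.002], [-0.994, 0.105, 0.0], [-0.0, 0.002, -1.0]]
wrist_force: [0.7, -0.2, -0.7]
gripper_width: 1.001
```

```bash
python3 near.py blue; python3 -c "
from h import *
go(.4575,-.1935,.105-.032,-6)"
```

```text
[ 0.3402 -0.1641  0.0657] 0.66
[ 0.4581 -0.1923  0.2372] [1.06902233 0.52400277 0.08836628]
t 19.15 shift [ 0.13  0.   16.42] twist 0.0 yaw -6.0
```

View pics/w_blue.png

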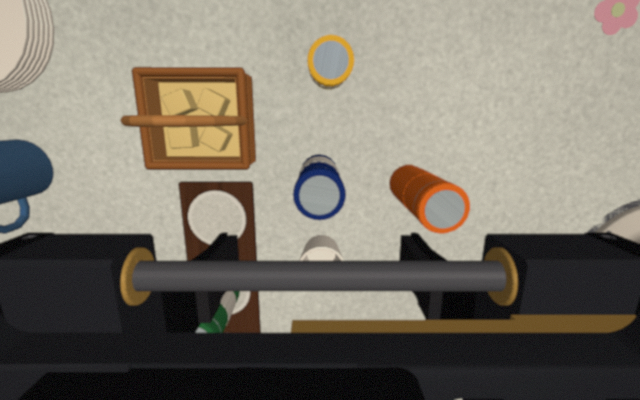

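The wrist view shows the blue tin at (320,192), centred between the open fingers. The orange look-alike at (443,208) stays outside them.

carry_out:
  steps:
    - [[0.1,0,5],0]
    - [[0.1,0,9],0]
    - [[0.1,0,12],0]
    - [[0.1,0,14.3],0]
    - [[0.1,0,15.7],0]
    - [[0.1,0,16.3],0]
    - [[0.1,0,16.3],0]
    - [[0.1,0,16.3],0]

```text
time_s: 19.95
tcp_pos: [0.4585, -0.193, 0.0749]
ee_rot: [[-0.103, -0.995, -0.001], [-0.995, 0.103, 0.0], [0.0, 0.001, -1.0]]
wrist_force: [0.6, -0.1, -0.2]
gripper_width: 1.0
```

carry_out:
  steps:
    - [[0,0,0],0]
    - [[0,0,0],0]
    - [[0,0,0],0]
    - [[0,0,0],0]
    - [[0,0,0],0]
    - [[0,0,0],0]
    - [[0,0,0],0]
    - [[0,0,0],0]
    - [[0,0,0],0]
  gripper: -1

```text
time_s: 20.85
tcp_pos: [0.4583, -0.193, 0.0749]
ee_rot: [[-0.103, -0.995, -0.002], [-0.995, 0.103, 0.0], [0.0, 0.002, -1.0]]
wrist_force: [-0.9, 0.7, 1.9]
gripper_width: 0.57
```

```bash
python3 -c "
from h import *
p=r.sense()['tcp_pos'];go(.603,-.1453,p[2]+.014,-6)"
```

```text
t 20.85 shift [ -6.23 -13.9   -1.43] twist 0.1 yaw -5.9
```

carry_out:
  steps:
    - [[0,0,-3],0]
    - [[0,0,-6],0]
    - [[-2,0,-8],0]
    - [[-4.5,-2,-8],0]
    - [[-6,-5,-8],0]
    - [[-6.2,-8.5,-8],0]
    - [[-6.2,-11.5,-8],0]
    - [[-6.2,-13.5,-8],0]
    - [[-6.2,-13.9,-8],0]
    - [[-6.2,-13.9,-8],0]
    - [[-6.2,-13.9,-8],0]

```text
time_s: 21.95
tcp_pos: [0.6018, -0.1455, 0.1541]
ee_rot: [[-0.103, -0.995, -0.003], [-0.995, 0.103, 0.0], [-0.0, 0.004, -1.0]]
wrist_force: [-0.2, -0.1, -2.2]
gripper_width: 0.569
```

```bash
python3 -c "
from h import *
print(r.sense()['gripper_width'])
go(.603,-.1453,.0749+.0135,-6)"
```

```text
0.5688662557238839
t 21.95 shift [-0.03 -0.14  6.57] twist 0.1 yaw -5.9
```

carry_out:
  steps:
    - [[0,-0.1,2],0]
    - [[0,-0.1,4],0]
    - [[0,-0.1,5.4],0]
    - [[0,-0.1,6.2],0]
    - [[0,-0.1,6.5],0]
    - [[0,-0.1,6.65],0]
    - [[0,-0.1,6.65],0]
    - [[0,-0.1,6.65],0]

```text
time_s: 22.75
tcp_pos: [0.6031, -0.1456, 0.0885]
ee_rot: [[-0.103, -0.995, -0.002], [-0.995, 0.103, 0.0], [-0.0, 0.002, -1.0]]
wrist_force: [0.1, 0.3, -2.3]
gripper_width: 0.567
```

carry_out:
  steps:
    - [[0,0,0],0]
    - [[0,0,0],0]
    - [[0,0,0],0]
    - [[0,0,0],0]
    - [[0,0,0],0]
    - [[0,0,0],0]
    - [[0,0,-1],0]
    - [[0,0,-3],0]
    - [[0,0,-7],0]
    - [[0,0,-11],0]
    - [[0,0,-14],0]
    - [[0,0,-14],0]
  gripper: 1

```text
time_s: 23.95
tcp_pos: [0.6063, -0.1463, 0.2354]
ee_rot: [[-0.102, -0.995, 0.01], [-0.995, 0.102, -0.002], [0.0, -0.01, -1.0]]
wrist_force: [0.0, 0.2, -0.1]
gripper_width: 0.997
```

```bash
python3 -c "
from h import *
for c in ['top','scene']:
    r.capture(c)
    for n in ['blue','yellow']:print(c,n,[(np.round(d['centre'],4).tolist(),round(d['confidence'],2)) for d in r.place_of(c,f'tin_{n}_center')])
go(.4295,-.3185,.22,-30)"
```

```text
top blue [([0.3397, -0.1634, 0.0672], 0.79), ([0.6034, -0.1478, 0.0772], 0.72)]
top yellow [([0.4297, -0.3218, 0.0284], 0.8)]
scene blue []
scene yellow [([0.4293, -0.3154, 0.0304], 0.61), ([0.624, 0.0726, 0.056], 0.32)]
t 24.25 shift [18.98 15.43  0.77] twist 24.1 yaw -5.9
```

carry_out:
  steps:
    - [[0,4,0],0]
    - [[2,8,0],6]
    - [[5,11,0],12]
    - [[9,14,0],18]
    - [[13,15.4,0],24]
    - [[17,15.4,0],24]
    - [[19,15.4,0],24]
    - [[19,15.4,0],24]
    - [[19,15.4,0],24]
    - [[19,15.4,0],24]

```text
time_s: 25.25
tcp_pos: [0.4298, -0.3179, 0.2273]
ee_rot: [[-0.498, -0.867, -0.006], [-0.867, 0.498, 0.001], [0.002, 0.006, -1.0]]
wrist_force: [-0.2, 0.3, 0.2]
gripper_width: 1.003
```

```bash
python3 near.py yellow; python3 -c "
from h import *
go(.4295,-.3185,.034-.032,-30)"
```

```text
[ 0.4324 -0.3196  0.0325] 0.62
[ 0.4301 -0.3178  0.2276] [-0.26538141  0.57674877  0.65892476]
t 25.35 shift [ 0.05 -0.1  22.56] twist 0.2 yaw -29.8
```

View pics/w_yellow.png

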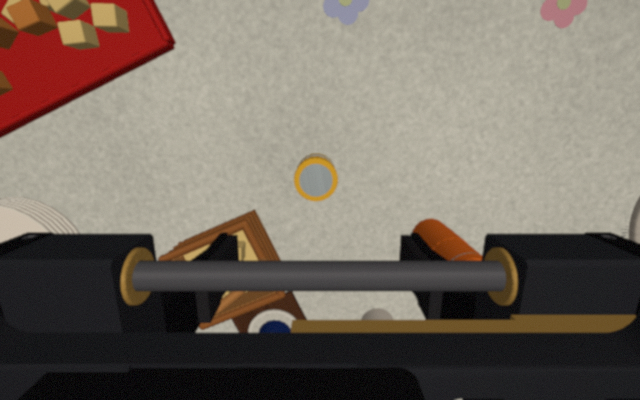

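The yellow tin is at (316,178), between the fingers. The basket at (240,250) and the orange tin are clear of the body's sweep.

carry_out:
  steps:
    - [[0.1,0,5],0]
    - [[0.1,0,10],0]
    - [[0.1,0,14.5],0]
    - [[0.1,0,18],0]
    - [[0.1,0,20.5],0]
    - [[0.1,0,22],0]
    - [[0.1,0,22.4],0]
    - [[0.1,0,22.4],0]
    - [[0.1,0,22.4],0]

```text
time_s: 26.25
tcp_pos: [0.4295, -0.3186, 0.0047]
ee_rot: [[-0.497, -0.868, -0.003], [-0.868, 0.497, -0.0], [0.002, 0.003, -1.0]]
wrist_force: [1.0, 0.0, 0.1]
gripper_width: 1.001
```

carry_out:
  steps:
    - [[0,0,0],0]
    - [[0,0,0],0]
    - [[0,0,0],0]
    - [[0,0,0],0]
    - [[0,0,0],0]
    - [[0,0,0],0]
    - [[0,0,0],0]
    - [[0,0,0],0]
    - [[0,0,0],0]
  gripper: -1

```text
time_s: 27.15
tcp_pos: [0.43, -0.3188, 0.005]
ee_rot: [[-0.496, -0.868, -0.002], [-0.868, 0.496, -0.001], [0.002, 0.001, -1.0]]
wrist_force: [1.1, -0.7, 0.9]
gripper_width: 0.567
```

```bash
python3 -c "
from h import *
p=r.sense()['tcp_pos'];go(.45,.12,p[2]+.16,-6); go(.6374,.1816,p[2]+.014,-6)"
```

```text
t 27.15 shift [-39.06  20.07 -16.04] twist -23.8 yaw -29.8
t 27.15 shift [-53.74   6.84  -1.48] twist -23.8 yaw -29.8
```

carry_out:
  steps:
    - [[0,0,-3],0]
    - [[0,0,-7],0]
    - [[0,0,-11],0]
    - [[0,0,-15],0]
    - [[0,0,-18],0]
    - [[-2,0,-20],0]
    - [[-6,0.5,-20],-3]
    - [[-10,1,-20],-6]
    - [[-15,1.5,-20],-9]
    - [[-19,2,-20],-12]
    - [[-24,2.5,-20],-15]
    - [[-28,3,-20],-18]
    - [[-33,3.7,-20],-21]
    - [[-37,4.5,-20],-23.8]
    - [[-41,5,-20],-23.8]
    - [[-46,5.8,-20],-23.8]
    - [[-50,6.4,-20],-23.8]
    - [[-52.7,6.8,-20],-23.8]
    - [[-53.7,6.8,-20],-23.8]
    - [[-53.7,6.8,-20],-23.8]

```text
time_s: 29.15
tcp_pos: [0.6373, 0.182, 0.2024]
ee_rot: [[-0.103, -0.995, -0.005], [-0.995, 0.103, -0.002], [0.002, 0.005, -1.0]]
wrist_force: [-0.5, -0.6, -0.8]
gripper_width: 0.568
```

carry_out:
  steps:
    - [[0,0,0],0]
    - [[0,0,0],0]

```text
time_s: 29.35
tcp_pos: [0.6366, 0.1806, 0.2021]
ee_rot: [[-0.104, -0.995, -0.007], [-0.995, 0.104, -0.002], [0.003, 0.006, -1.0]]
wrist_force: [0.1, -0.0, -1.9]
gripper_width: 0.564
```

```bash
python3 -c "
from h import *
s=r.sense();print(s['gripper_width'],s['tcp_pos']);go(.6374,.1816,.005+.0135,-6)"
```

```text
0.5642485821252289 [0.63658006 0.18062423 0.20210456]
t 29.35 shift [-0.16 -0.19 18.36] twist 0.0 yaw -6.0
```

carry_out:
  steps:
    - [[-0.1,-0.1,4],0]
    - [[-0.1,-0.1,8],0]
    - [[-0.1,-0.1,12],0]
    - [[-0.1,-0.1,15],0]
    - [[-0.1,-0.1,17],0]
    - [[-0.1,-0.1,18],0]
    - [[-0.1,-0.1,18.4],0]
    - [[-0.1,-0.1,18.4],0]
    - [[-0.1,-0.1,18.4],0]

```text
time_s: 30.25
tcp_pos: [0.6377, 0.1814, 0.0197]
ee_rot: [[-0.104, -0.995, -0.003], [-0.995, 0.104, -0.001], [0.001, 0.003, -1.0]]
wrist_force: [-0.6, -0.1, -1.7]
gripper_width: 0.569
```

carry_out:
  steps:
    - [[0,0,0],0]
    - [[0,0,0],0]
    - [[0,0,0],0]
    - [[0,0,0],0]
    - [[0,0,0],0]
    - [[0,0,0],0]
    - [[0,0,-1],0]
    - [[0,0,-3],0]
    - [[0,0,-7],0]
    - [[0,0,-11],0]
    - [[0,0,-15],0]
    - [[0,0,-19],0]
    - [[0,8,-22],0]
    - [[0,12,-22],0]
    - [[0,16,-22],0]
    - [[0,20,-22],0]
    - [[0,20,-22],0]
  gripper: 1

```text
time_s: 31.95
tcp_pos: [0.4351, 0.2017, 0.2421]
ee_rot: [[-0.101, -0.995, -0.003], [-0.995, 0.101, 0.001], [-0.001, 0.003, -1.0]]
wrist_force: [1.3, 0.4, 0.6]
gripper_width: 0.999
```

```bash
python3 -c "
from h import *
for c in ['scene','top']:
    im=r.capture(c)
    for n in ['blue','green','red','yellow']:print(c,n,[(np.round(d['centre'],4).tolist(),round(d['confidence'],2)) for d in r.place_of(c,f'tin_{n}_center')])
    cv2.imwrite(f'pics/{c}_end.png',im[:,:,::-1])"
```

```text
scene blue [([0.6038, -0.1454, 0.081], 0.57), ([0.3393, -0.1676, 0.067], 0.55)]
scene green [([0.6166, -0.0343, 0.0735], 0.78)]
scene red [([0.6245, 0.0753, 0.0565], 0.87)]
scene yellow [([0.633, 0.1831, 0.0451], 0.94), ([0.6128, -0.0371, 0.0092], 0.54), ([0.5987, -0.1467, 0.0792], 0.3)]
top blue [([0.3396, -0.168, 0.0634], 0.87), ([0.6043, -0.1468, 0.0759], 0.74)]
top green [([0.617, -0.037, 0.067], 0.96)]
top red [([0.6279, 0.0753, 0.0576], 0.56)]
top yellow [([0.6366, 0.1813, 0.0412], 0.95), ([0.6154, -0.0373, 0.0652], 0.6)]
```

View pics/scene_end.png

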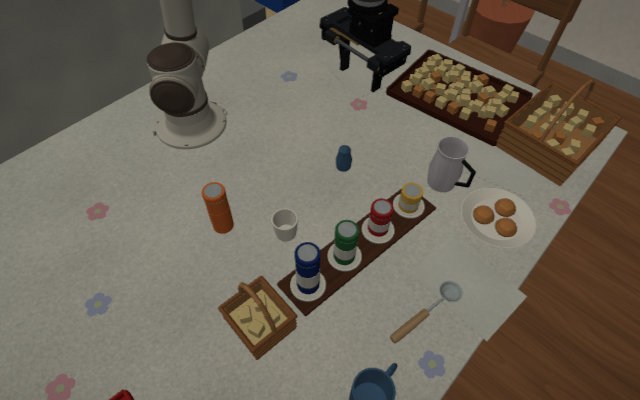

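View pics/top_end.png

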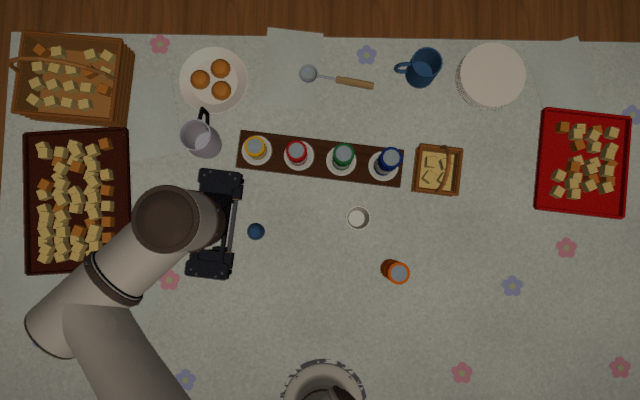

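Both pictures show all four tins upright, each on its own mat. In the scene view, blue is at (308,268) by the basket, then green (345,245), red (379,218), and yellow (409,200) by the jug. The gripper is open and clear, so I'm handing in.

```bash
python3 -c "
from h import *
print(r.finish_job())"
```

```text
the job is handed in; nothing more can be done
None
```

All four tins stand upright, one on each mat: blue next to the basket on mat 4, then green, red, and yellow next to the jug on mat 1. I handed the job in at about 32 s of the 86 s allowed; it reported no verdict.

**Last checks:** the final camera estimates put every tin within about 5 mm of its mat centre (15 mm is allowed). The gripper was open and clear of everything.

**What failed or disagreed:**
- **First grasp:** the first try at the green tin closed on air just above its lid, without moving it. The pictures showed the real fingertips about 32 mm above the reported TCP. I allowed for that afterwards, and all four later grasps held at a width of about 0.57.
- **Tin heights:** the estimates ran a few mm off the expected values, for example 0.081 m (scene) and 0.076 m (top) for blue, where standing on the mat means 0.0805 m. For green the scene gave 0.0735 m against an expected 0.068 m. That is within the networks' error.
- **Detection errors:** the networks also reported the orange look-alike as blue, and some mats and tins as yellow. I ruled these out from the pictures.

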